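Screw home the loose lid of a specimen jar

TASK

In the wooden stand on the microscope bench, the jar with the orange lid (the snail shell is inside) has been left half open. Screw its lid clockwise, letting go and regripping between turns, until it is fully home, then let go; leave the blue lid as loose as it stands.

Things in the scene. Friction and masses are not known exactly. Their poses are not given: they have to be found in the camera images.
- shell_lid (a joint): Turn of the orange lid on its thread, rad: grows clockwise seen from above; 12.57 (two turns) is fully home against a firm stop, smaller is looser; it starts 6.5 to 9.1 rad short of home. It sinks 5 mm per turn, turns smoothly against about 0.06 N m and stays where it is left; it cannot come off. A grip of about 20 N is ample.
- shell_lid_center (a point): Centre (half-way up, on the upright screw axis) of the orange round lid to screw home: 45 mm across, 22 mm tall, 85 mm above the table when home, up to 10 mm higher when loose; may be gripped across at any yaw (the fine ribs are for looks). The clear jar under it, 38 mm across, brown snail shell inside, is fixed in the stand and cannot turn or lift.
- pebble_lid_mark (a point): Outer end of the white line on top of the blue lid of another jar (pebbles inside), 20 mm from that lid's axis. This lid is the same size, also loose, its top about 103 mm above the table, and turns easily: it is to be left as it is.
- bark_lid_center (a point): Centre of the white lid of the third jar (bark inside), same size, already fully home: nothing to do. The stand is a fixed wooden bar 90 x 330 mm and 30 mm tall with the three jars in a row, 110 mm apart, in any order.

How it is judged (in metres and radians):
At the end, for the whole second after the job is handed in: The orange lid is within 0.35 rad (20 degrees) of its firm stop, 12.57 rad, and at rest, and the mark on the blue lid is within 8 mm (about 23 degrees of turn) of where it began (value of joint shell_lid above 12.22 rad and velocity of joint shell_lid below 0.1 rad/s and distance of pebble_lid_mark from where it was at the start of the episode below 0.008 m); the robot touches nothing.
It fails at once if the blue lid is turned by more than about 23 degrees (its mark moved over 8 mm) (distance of pebble_lid_mark from where it was at the start of the episode above 0.008 m).
It also fails if it takes over 72 s, if anything falls off the work surface, if the arm or the gripper's body presses on something with over 40 N, if the wrist force passes 120 N, or if a joint passes its speed limit or range.

ROBOT

A 6-joint arm with a two-finger parallel gripper is mounted at the origin on the work surface. World frame = base frame: x ahead of the robot, y to its left, z up, the work surface at z = 0. Lengths are in mm, angles in rad, forces in N, time in s.
With the tool pointing down it reaches from about 350 to 775 mm from the base axis. Payload 7.3 kg.
Tool frame: the origin (TCP) lies midway between the tips of the shut fingers; the grasp point (between the pads) lies 19 mm behind it; z points along the fingers, y is the direction in which the jaws open and shut (so a half turn about z gives the same grasp; the last joint's range is limited). The gripper opens to 92 mm and grips with 3 to 60 N. Pads are 19 mm wide; open, the fingers measure 130 mm over their backs; the gripper's body (75 mm by 190 mm) begins 47 mm behind the grasp point.
Start: joints at [1.051, 0.342, 1.524, -0, 1.275, -0.146], TCP at [191.695, 488.775, 192.141] pointing down, gripper open.
Joint ranges: [-2.53, 2.53], [-0.77, 2.02], [0.04, 2.7], [-1, 4.14], [0.28, 2.66], [-3.11, 3.11]. Speed limits (rad/s): [2.57, 2.57, 3.14, 3.14, 3.14, 3.14].

INTERFACE

Orientations are given as a unit quaternion [w, x, y, z].
In Python, from cell import bot gives the robot as it stands. The module is installed in compiled form; this text tells all that it offers.
- The arm moves only by the tool carry_out, never from a script. Its argument "increments" is one flat list of numbers, 7 for each row, row after row: the shift along the world's x, y, z in m, then the turn, a rotation vector about the world's x, y, z in degrees, then the closure, from -1 (fully open) to 1 (shut), so that 0 is half open. In form: [dx, dy, dz, ax, ay, az, hand, dx, dy, dz, ax, ay, az, hand, ...]. A call has 1 to 12 rows; each row is the pose to reach, as a shift and turn from the pose commanded when the call began; what a row does not reach only later rows make up. A row lasts 1/10 s, in which the tool goes at most 50 mm and 8.59 degrees, less where a joint would pass 70% of its speed; a pose out of reach is approached as far as the arm can. A call with a gripper value outside its range is refused whole. The fingers move at their own pace and stop on an object; "squeeze" is the grip in N (left out, the last holds). Time passes only in rows, so rows that repeat a pose let the fingers close. It gives the time, the measured TCP pose, the force and the opening at its end, in the units of the state.
- bot.observe(): the state, without advancing time (a new reading comes with each control period).
- bot.read_camera(name): name is "scene" or "top"; returns the picture (400x640x3 uint8, red, green, blue); there is no depth.
- bot.calibration(name): a dict with "fx", "fy", "cx", "cy" (pixels), "R" (3x3) and "t" (3): a world point X has camera coordinates R X + t. Camera axes: x right, y down, z forward; pixel columns grow to the right and rows downward; lengths in mm; the calibration is good to about 2 mm. A picture is of the moment at which its call begins. calibration takes no time and is no camera call.
- bot.job_done(): hands the job in, once; it reports no verdict.
The state is a dict: "clock": time; "qpos": joint angles; "dq": joint speeds; "effort": joint torques, N m; "ee_pos": TCP position; "tool_rot": TCP orientation; "force": force on the tool from outside, world axes, zero at the start; "ft_torque": the same for the moment, N m; "opening": finger opening in mm.
Only numpy, scipy, OpenCV 4.12 (cv2) and the standard library are available. Lean on these libraries where they do the work, as an engineer would, in place of code of your own. Each camera call takes 0.05 s, during which the arm holds its last target. There are 200 camera calls.

## Working session

There is one attempt and no reset: what is moved stays moved. The work goes in short steps, Python scripts to look and compute and a tool call to move; the robot and the scene stay as the last step left them, time stands still between calls to the robot, and variables do not carry over. Pictures are saved under pics/ and viewed, about 8 in all and at most 12, crops included, and the job is handed in when it is done.

Besides the shell and the picture viewer there is one more tool, called after "Call:" as name(argument=value, ...) on one line, values as JSON. carry_out: Moves the arm, as the interface text tells. Its arguments: {"type":"object","properties":{"increments":{"type":"array","items":{"type":"number"}},"squeeze":{"type":"number"}},"required":["increments"]}

```bash
mkdir -p pics; python3 - <<'E'
from cell import bot
import cv2
for n in("top","scene"):
    im=bot.read_camera(n); cv2.imwrite(f"pics/{n}0.png",im[:,:,::-1])
    c=bot.calibration(n); print(n,c)
print(bot.observe())
E
```

```text
top {'fx': 385.8179395890488, 'fy': 385.8179395890488, 'cx': 316.7178595046303, 'cy': 204.15935800467497, 'R': array([[-0.1348048 , -0.99086919, -0.00243094],
       [-0.96910099,  0.13235396, -0.20814825],
       [ 0.20656943, -0.02570356, -0.97809427]]), 't': array([ 87.60837853, 578.96299077, 659.36961266])}
scene {'fx': 439.67721437302646, 'fy': 439.67721437302646, 'cx': 315.128351317167, 'cy': 198.36577663667396, 'R': array([[ 0.49756245,  0.86732132,  0.01361335],
       [ 0.65825983, -0.36731498, -0.6570949 ],
       [-0.56491203,  0.33590687, -0.75368493]]), 't': array([-297.13446992, -275.03187987, 1056.38722415])}
{'clock': 0.1, 'qpos': array([ 1.05098757e+00,  3.42618644e-01,  1.52491074e+00, -2.90964129e-05,
        1.27539469e+00, -1.46014742e-01]), 'dq': array([ 0.00111303,  0.000162  , -0.00186044, -0.00194273,  0.0010976 ,
        0.00027965]), 'effort': array([ 1.06602889e-03, -4.32001162e+01, -2.44694710e+01,  7.18010450e-02,
        5.25571348e-02, -6.82451787e-05]), 'ee_pos': array([191.49675806, 488.3954423 , 191.53609884]), 'tool_rot': array([-2.04400420e-04,  1.85806629e-01,  9.82586105e-01, -6.33706724e-04]), 'force': array([ 0.02050855, -0.34218049,  0.60819493]), 'ft_torque': array([-0.03331703,  0.01735945,  0.04165414]), 'opening': 92.38702381508104}
```

View pics/top0.png

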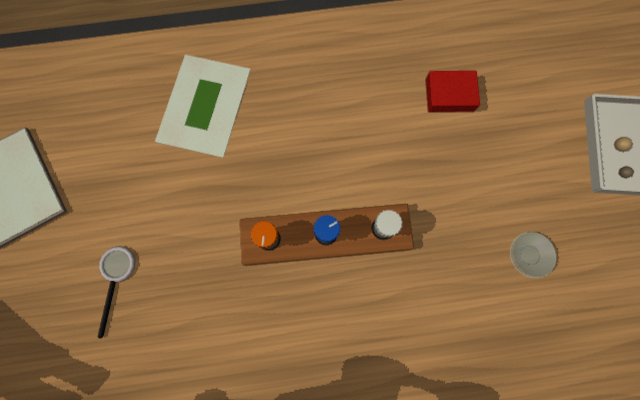

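View pics/scene0.png

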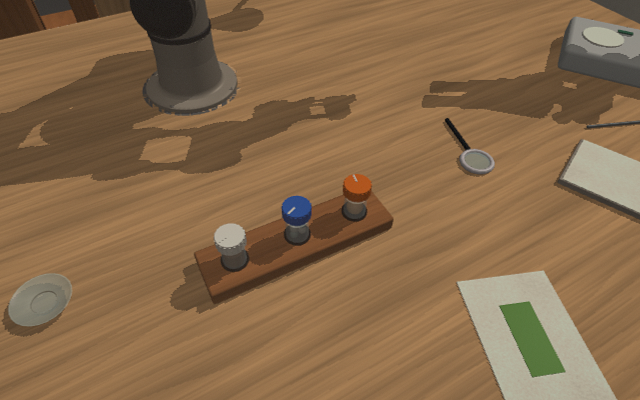

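Top view: orange lid at (263,235), blue (327,229), white (388,224). In the scene view, orange is at (357,187), at the end of the row with blue next to it.

```bash
cat > h.py <<'E'
import numpy as np, cv2
from cell import bot
from scipy.optimize import least_squares
def proj(c,P):
    q=np.atleast_2d(P)@c["R"].T+c["t"]; return q[:,:2]/q[:,2:]*[c["fx"],c["fy"]]+[c["cx"],c["cy"]]
HUE={"orange":(3,18),"blue":(105,125)}
def blob(im,col):
    h=cv2.cvtColor(im,cv2.COLOR_RGB2HSV); lo,hi=HUE[col]
    m=cv2.inRange(h,(lo,215,60),(hi,255,255))
    n,l,s,_=cv2.connectedComponentsWithStats(m); k=1+np.argmax(s[1:,4]); m=(l==k).astype(np.uint8)
    pts=cv2.findNonZero(m)[:,0]; return cv2.convexHull(pts)[:,0],s[k]
def cyl(p):
    a=np.linspace(0,2*np.pi,60,endpoint=False)
    return np.vstack([np.c_[p[0]+22.5*np.cos(a),p[1]+22.5*np.sin(a),np.full(60,p[2]+d)] for d in(-11,11)])
def ext(H):  # support widths in 16 directions
    a=np.arange(16)*np.pi/8; return (H@np.array([np.cos(a),np.sin(a)])).max(0)
def locate(ims,col,x0):
    obs={n:ext(blob(ims[n],col)[0].astype(float))for n in ims}
    r=least_squares(lambda p:np.concatenate([ext(proj(bot.calibration(n),cyl(p)))-obs[n] for n in ims]),x0,loss="soft_l1")
    return r.x,np.abs(r.fun).mean()
E
python3 - <<'E'
from h import *
ims={n:cv2.imread(f"pics/{n}0.png")[:,:,::-1].copy() for n in("top","scene")}
for c in HUE:
    for n in ims: print(c,n,blob(ims[n],c)[1])
    print(c,locate(ims,c,[400.,100,95]))
E
```

```text
orange top [251 221  27  27 527]
orange scene [351 175   4   7   7]
orange (array([538.68207168, 109.22095264,  85.64229629]), np.float64(6.47306771139953))
blue top [328 217   6   6  16]Traceback (most recent call last):
  File "<stdin>", line 4, in <module>
  File "h.py", line 10, in blob
    n,l,s,_=cv2.connectedComponentsWithStats(m); k=1+np.argmax(s[1:,4]); m=(l==k).astype(np.uint8)
                                                     ~~~~~~~~~^^^^^^^^^
    return _wrapfunc(a, 'argmax', axis=axis, out=out, **kwds)
    return bound(*args, **kwds)
ValueError: attempt to get argmax of an empty sequence
```

```bash
python3 - <<'E'
from h import *
for n,ps in(("top",[(263,232),(327,233)]),("scene",[(357,190),(297,213),(362,184)])):
    im=cv2.cvtColor(cv2.imread(f"pics/{n}0.png"),cv2.COLOR_BGR2HSV)
    for u,v in ps: print(n,u,v,im[v,u],im[v-3,u+3],im[v+5,u])
E
sed -i 's/"orange":(3,18),"blue":(105,125)/"orange":(4,12),"blue":(100,125)/; s/(lo,215,60)/(lo,180 if col=="blue" else 195,50)/' h.py
python3 - <<'E'
from h import *
ims={n:cv2.imread(f"pics/{n}0.png")[:,:,::-1].copy() for n in("top","scene")}
for c in HUE:
    for n in ims: print(c,n,blob(ims[n],c)[1])
    print(c,locate(ims,c,[400.,100,95]))
E
```

```text
top 263 232 [ 13 247 185] [ 13 251 184] [ 23  32 184]
top 327 233 [108 212 143] [108 209 144] [108 206 145]
scene 357 190 [ 11 208 174] [ 11 211 174] [ 12 200  98]
scene 297 213 [110 162 135] [110 166 134] [115 110  67]
scene 362 184 [ 11 207 176] [ 11 214 175] [ 11 213 174]
orange top [262 244  11   5  16]
orange scene [344 174  27  27 499]
orange (array([523.46960964, 123.15489206,  65.45899504]), np.float64(5.1782265297295185))
blue top [314 216  26  26 483]
blue scene [293 196   3   1   3]
blue (array([533.23526291,  -1.52218298,  87.12488896]), np.float64(7.735552881465552))
```

```bash

sed -i 's/"orange":(4,12),"blue":(100,125)/"orange":(7,15),"blue":(100,125)/; s/(lo,180 if col=="blue" else 195,50)/(lo,95 if col=="blue" else 190,50)/' h.py
python3 - <<'E'
from h import *
ims={n:cv2.imread(f"pics/{n}0.png")[:,:,::-1].copy() for n in("top","scene")}
for c in HUE:
    for n in ims: print(c,n,blob(ims[n],c)[1])
    p,e=locate(ims,c,[530.,100,95]); print(c,p,e)
    for n in ims: print(ext(proj(bot.calibration(n),cyl(p))).round(1)-ext(blob(ims[n],c)[0].astype(float)).round(1))
E
```

```text
orange top [250 220  29  29 575]
orange scene [343 174  28  27 555]
orange [539.26275701 109.65703417  87.7157366 ] 0.7809784507574162
[-1.1 -0.3 -0.3 -0.1 -0.7 -0.7 -0.7 -0.1  0.2 -0.1  0.  -0.1 -0.3 -0.7
 -0.6 -1.7]
[ 0.6 -0.1  0.9  1.1  2.2  1.6  2.   1.3  0.9  1.1  1.3  1.   1.1  0.9
  0.9  0.1]
blue top [314 215  26  28 532]
blue scene [282 196  29  29 674]
blue [533.87085692  -0.64589674  88.68614667] 0.7308453335245422
[-0.2 -0.6 -0.2  0.  -0.1  0.   0.3  0.5  1.   0.9  0.5  0.6  0.1 -0.3
 -0.4 -0.4]
[-0.2  0.1  0.9  0.9  1.8  1.7  1.7  1.4  1.3  1.6  1.5  1.1  1.3  0.7
  0.6 -0.5]
```

Call:
carry_out(increments=[0.3475,-0.378,-0.03,0,0,95,-1,0.3475,-0.378,-0.03,0,0,95,-1,0.3475,-0.378,-0.03,0,0,95,-1,0.3475,-0.378,-0.03,0,0,95,-1,0.3475,-0.378,-0.03,0,0,95,-1,0.3475,-0.378,-0.03,0,0,95,-1,0.3475,-0.378,-0.03,0,0,95,-1,0.3475,-0.378,-0.03,0,0,95,-1,0.3475,-0.378,-0.03,0,0,95,-1,0.3475,-0.378,-0.03,0,0,95,-1,0.3475,-0.378,-0.03,0,0,95,-1,0.3475,-0.378,-0.03,0,0,95,-1], squeeze=20)

```text
clock: 1.3
ee_pos: [541.0, 107.7, 161.3]
tool_rot: [-0.0, -0.584, 0.812, -0.0]
force: [1.1, 0.5, 0.2]
opening: 91.8
```

```bash
python3 - <<'E'
from h import *
s=bot.observe(); print(s["clock"],s["qpos"],s["ee_pos"],s["tool_rot"],s["force"])
E
```

```text
1.3 [ 5.79767134e-02  4.16503893e-01  1.49831653e+00 -6.89004525e-04
  1.22726131e+00 -2.76039757e+00] [540.9610759  107.69772918 161.33743083] [-3.80309524e-04 -5.84208943e-01  8.11603195e-01 -1.42699177e-04] [1.06886029 0.53760605 0.2355716 ]
```

Call:
carry_out(increments=[0,0,0,0,0,0,-1,0,0,-0.03,0,0,0,-1,0,0,-0.06,0,0,0,-1,0,0,-0.09,0,0,0,-1,0,0,-0.09,0,0,0,-1,0,0,-0.09,0,0,0,-1])

```text
clock: 1.9
ee_pos: [538.8, 111.4, 72.5]
tool_rot: [-0.0, -0.583, 0.813, 0.0]
force: [0.5, 1.3, 0.7]
opening: 92.0
```

```bash
python3 - <<'E'
from h import *
s=bot.observe(); print(s["clock"],s["qpos"],s["ee_pos"],s["force"])
a=[cv2.resize(bot.read_camera(n)[v:v+160,u:u+200],None,fx=2,fy=2) for n,u,v in(("top",180,150),("scene",260,90))]
cv2.imwrite("pics/a1.png",np.hstack(a)[:,:,::-1])
E
```

```text
1.9 [ 6.43659609e-02  5.09954070e-01  1.61582969e+00  2.25447025e-04
  1.01680059e+00 -2.75041263e+00] [538.82082659 111.355989    72.46949836] [0.49784145 1.2938796  0.70639325]
```

View pics/a1.png

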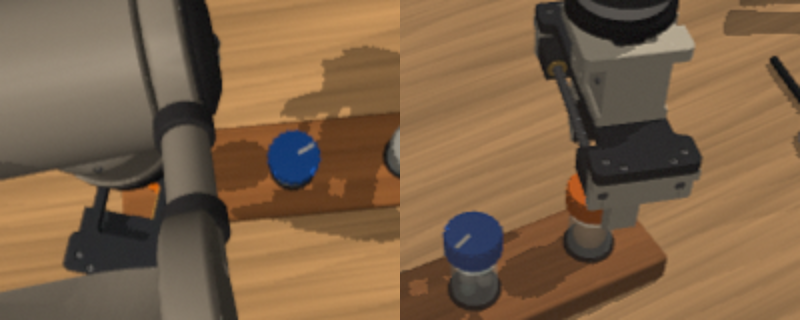

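The fingers straddle the orange lid (crop right, ~(600,195)) and the blue lid is clear. Closing now.

Call:
carry_out(increments=[0,-0.001,0,0,0,0,1,0,-0.001,0,0,0,0,1,0,-0.001,0,0,0,0,1,0,-0.001,0,0,0,0,1,0,-0.001,0,0,0,0,1,0,-0.001,0,0,0,0,1,0,-0.001,0,0,0,0,1,0,-0.001,0,0,0,0,1], squeeze=20)

```text
clock: 2.8
ee_pos: [539.2, 109.8, 72.1]
tool_rot: [-0.0, -0.583, 0.813, 0.0]
force: [-0.2, 0.2, -0.2]
opening: 32.3
```

```bash
python3 - <<'E'
from h import *
s=bot.observe(); print(s["clock"],s["opening"],s["ee_pos"],s["force"],s["ft_torque"])
a=[cv2.resize(bot.read_camera(n)[v:v+100,u:u+100],None,fx=4,fy=4,interpolation=2) for n,u,v in(("top",210,190),("scene",310,130))]
cv2.imwrite("pics/a2.png",np.hstack(a)[:,:,::-1])
print(bot.observe()["opening"])
E
```

```text
2.8 32.298340497399074 [539.17691549 109.77010162  72.07946177] [-0.18900209  0.24026603 -0.24825713] [0.09372717 0.10038885 0.00731097]
24.671656450472746
```

View pics/a2.png

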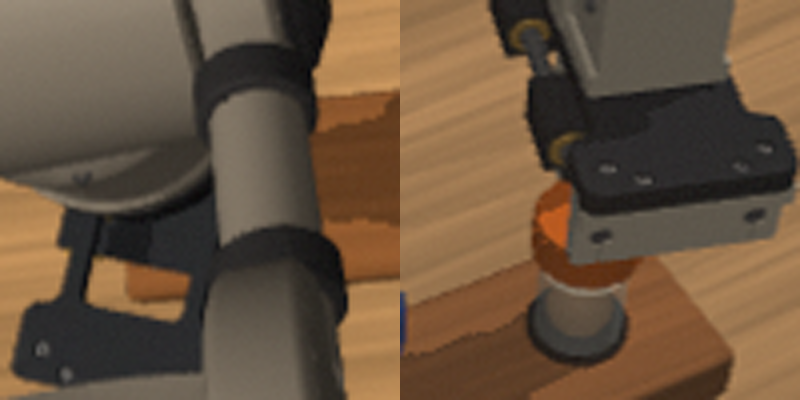

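The opening passed below 45 mm without touching the lid, so something is misplaced. I'll overlay the reported tool frame on the pictures.

```bash
cat >> h.py <<'E'
def overlay(f):
    from scipy.spatial.transform import Rotation as Ro
    s=bot.observe(); q=s["tool_rot"]; R=Ro.from_quat([*q[1:],q[0]]).as_matrix(); p=s["ee_pos"]; out=[]
    for n,u,v in(("top",200,170),("scene",290,90)):
        im=cv2.resize(bot.read_camera(n)[v:v+130,u:u+130],None,fx=3,fy=3,interpolation=2); c=bot.calibration(n)
        P=lambda x:tuple(int(k) for k in ((proj(c,x)[0]-[u,v])*3+1))
        g=p-19*R[:,2]
        for a,b,col in((p,p-66*R[:,2],(255,255,255)),(g-46*R[:,1],g+46*R[:,1],(0,255,0)),(g-10*R[:,0],g+30*R[:,0],(255,0,255))): cv2.line(im,P(a),P(b),col,1)
        out.append(im)
    cv2.imwrite(f,np.hstack(out)[:,:,::-1]); print(s["clock"],s["opening"],p,s["force"],s["ft_torque"],R.round(2).tolist())
E
python3 -c "
from h import *; overlay('pics/a3.png')"
```

```text
2.9 24.671656450472746 [539.17200613 109.73803556  72.08919693] [0.70498483 0.71359105 0.3397809 ] [ 0.06670834  0.07987172 -0.01989755] [[-0.32, -0.95, -0.0], [-0.95, 0.32, -0.0], [0.0, 0.0, -1.0]]
```

View pics/a3.png

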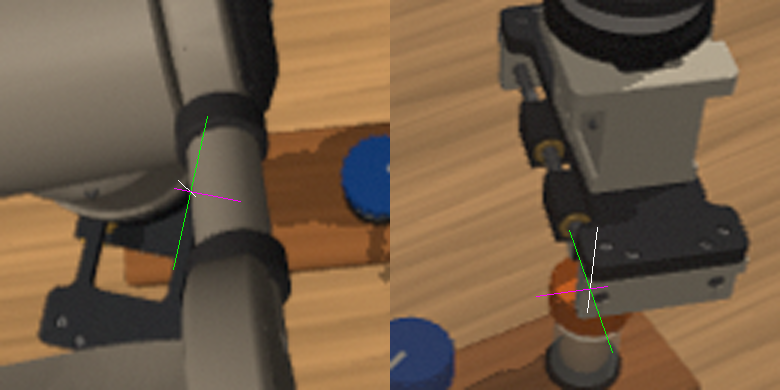

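The overlay TCP falls on the lid, yet the visible finger looks higher or offset. I'll open, rise, and check the tool's true geometry in clear air.

Call:
carry_out(increments=[0,0,0,0,0,0,-1,0,0,0,0,0,0,-1,0,0,0,0,0,0,-1,0,0,0,0,0,0,-1,0,0,0,0,0,0,-1,0,0,0,0,0,0,-1,0,0,0,0,0,0,-1,0,0,0,0,0,0,-1,0,0,0,0,0,0,-1,0,0,0.035,0,0,0,-1,0,0,0.07,0,0,0,-1,0,0,0.07,0,0,0,-1])

```text
clock: 4.2
ee_pos: [542.2, 110.0, 146.9]
tool_rot: [0.004, -0.583, 0.813, -0.002]
force: [1.1, 0.1, 0.5]
opening: 91.2
```

```bash
sed -i 's/("top",200,170),("scene",290,90)/("top",200,170),("scene",290,60)/' h.py; python3 -c "
from h import *; overlay('pics/a4.png')"
```

```text
4.2 91.24660552543635 [542.17781955 109.9996443  146.90703785] [1.07903306 0.07965967 0.53609078] [0.03605232 0.06740885 0.06992744] [[-0.32, -0.95, 0.01], [-0.95, 0.32, 0.0], [-0.0, -0.01, -1.0]]
```

View pics/a4.png

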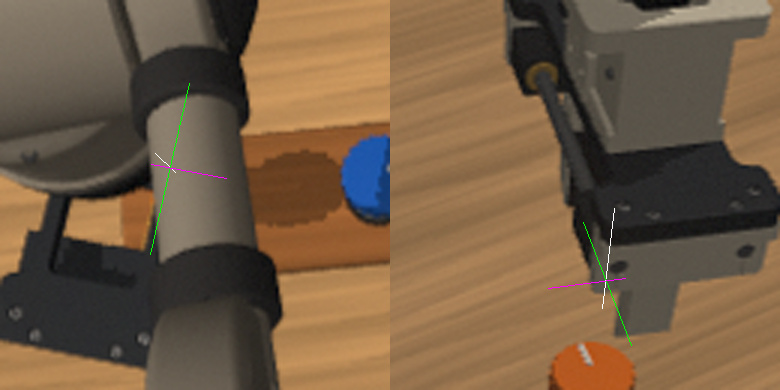

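Call:
carry_out(increments=[0,0,0,0,0,-100,1,0,0,0,0,0,-100,1,0,0,0,0,0,-100,1,0,0,0,0,0,-100,1,0,0,0,0,0,-100,1,0,0,0,0,0,-100,1,0,0,0,0,0,-100,1,0,0,0,0,0,-100,1,0,0,0,0,0,-100,1,0,0,0,0,0,-100,1,0,0,0,0,0,-100,1,0,0,0,0,0,-100,1])

```text
clock: 5.5
ee_pos: [538.2, 109.7, 140.4]
tool_rot: [-0.001, 0.251, 0.968, -0.0]
force: [0.3, -0.0, -0.1]
opening: 2.0
```

```bash
python3 -c "
from h import *; overlay('pics/a5.png'); print(bot.observe()['qpos'])"
```

```text
5.5 1.9981758003253116 [538.18531769 109.68920306 140.42248167] [ 0.28636291 -0.04068377 -0.08737185] [-0.05086424 -0.00515454 -0.06527687] [[-0.87, 0.49, -0.0], [0.49, 0.87, -0.0], [0.0, -0.0, -1.0]]
[ 6.14974924e-02  4.33267730e-01  1.53258284e+00  8.71714710e-05
  1.17852082e+00 -1.00754621e+00]
```

View pics/a5.png

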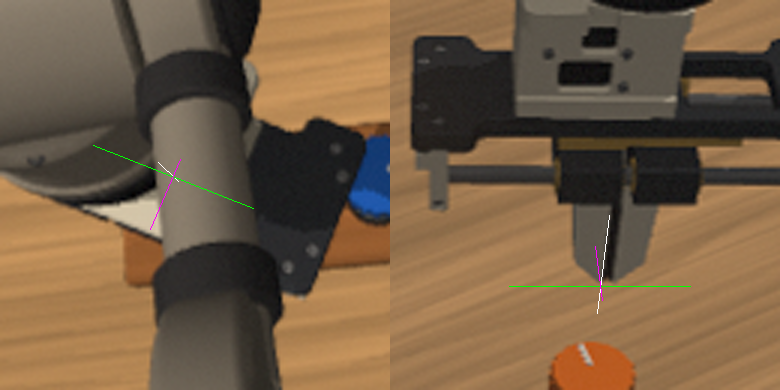

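Now it's clear. The end plate misled me earlier. The real fingertips (613,280) lie about 11 px above the reported TCP (598,313), i.e. roughly 25–35 mm higher, so the earlier closing passed over the lid. I'll turn back, open, and go in about 25 mm lower.

Call:
carry_out(increments=[0,0,0,0,0,100,-1,0,0,0,0,0,100,-1,0,0,0,0,0,100,-1,0,0,0,0,0,100,-1,0,0,0,0,0,100,-1,0,0,0,0,0,100,-1,0,0,0,0,0,100,-1,0,0,0,0,0,100,-1,0,0,0,0,0,100,-1,0,0,0,0,0,100,-1,0,0,0,0,0,100,-1,0,0,0,0,0,100,-1])

```text
clock: 6.8
ee_pos: [538.6, 109.7, 141.1]
tool_rot: [-0.001, -0.586, 0.81, 0.001]
force: [0.4, 0.9, -0.9]
opening: 90.0
```

Call:
carry_out(increments=[0,0,-0.03,0,0,0,-1,0,0,-0.05,0,0,0,-1,0,0,-0.065,0,0,0,-1,0,0,-0.07,0,0,0,-1,0,0,-0.075,0,0,0,-1,0,0,-0.08,0,0,0,-1])

```text
clock: 7.4
ee_pos: [539.6, 109.8, 62.2]
tool_rot: [0.0, -0.583, 0.812, -0.0]
force: [-0.6, -0.7, 0.4]
opening: 91.8
```

Call:
carry_out(increments=[0,0,-0.005,0,0,0,-1,0,0,-0.01,0,0,0,-1,0,0,-0.014,0,0,0,-1,0,0,-0.014,0,0,0,-1])

```text
clock: 7.8
ee_pos: [538.9, 109.7, 47.6]
tool_rot: [-0.0, -0.583, 0.813, 0.0]
force: [-0.7, -0.2, 0.4]
opening: 91.4
```

Call:
carry_out(increments=[0,0,0,0,0,0,1,0,0,0,0,0,0,1,0,0,0,0,0,0,1,0,0,0,0,0,0,1,0,0,0,0,0,0,1,0,0,0,0,0,0,1,0,0,0,0,0,0,1,0,0,0,0,0,0,1])

```text
clock: 8.6
ee_pos: [539.4, 109.7, 48.2]
tool_rot: [0.0, -0.583, 0.813, -0.0]
force: [0.5, -0.6, 0.4]
opening: 44.4
```

```bash
python3 -c "
from h import *; overlay('pics/a6.png'); print(bot.observe()['opening'])"
```

```text
8.6 44.40472694502451 [539.44975718 109.73138729  48.2197685 ] [ 0.49428784 -0.63480383  0.42051214] [0.02670042 0.02182152 0.05959037] [[-0.32, -0.95, 0.0], [-0.95, 0.32, 0.0], [-0.0, -0.0, -1.0]]
44.194531904280026
```

Gripped: the opening holds at 44.4 mm with near-zero side force. Turning clockwise, sinking with the thread.

Call:
carry_out(increments=[0,0,-0.0001,0,0,-8,1,0,0,-0.0002,0,0,-16,1,0,0,-0.0003,0,0,-24,1,0,0,-0.0004,0,0,-32,1,0,0,-0.0006,0,0,-40,1,0,0,-0.0007,0,0,-48,1,0,0,-0.0008,0,0,-56,1,0,0,-0.0009,0,0,-64,1,0,0,-0.001,0,0,-72,1,0,0,-0.0011,0,0,-80,1,0,0,-0.0012,0,0,-88,1,0,0,-0.0013,0,0,-96,1])

```text
clock: 9.9
ee_pos: [539.7, 109.2, 46.9]
tool_rot: [0.001, 0.217, 0.976, -0.0]
force: [2.0, -3.8, -0.3]
opening: 44.5
```

```bash
python3 -c "
from h import *; s=bot.observe(); print(s['qpos'],s['force'],s['ft_torque'],s['opening'])"
```

```text
[ 6.09798846e-02  5.42970073e-01  1.64186611e+00 -1.07705146e-03
  9.55816739e-01 -1.07246817e+00] [ 1.97267075 -3.83789333 -0.26234061] [-0.47953523 -0.31591002  0.05232439] 44.52047526996422
```

Tool torque is 0.05 N m, matching the thread friction, so the lid is turning. Continuing.

Call:
carry_out(increments=[0,0,-0.0001,0,0,-8,1,0,0,-0.0002,0,0,-16,1,0,0,-0.0003,0,0,-24,1,0,0,-0.0004,0,0,-32,1,0,0,-0.0006,0,0,-40,1,0,0,-0.0007,0,0,-48,1,0,0,-0.0008,0,0,-56,1,0,0,-0.0009,0,0,-64,1,0,0,-0.001,0,0,-72,1,0,0,-0.0011,0,0,-80,1,0,0,-0.0012,0,0,-88,1,0,0,-0.0013,0,0,-96,1])

```text
clock: 11.1
ee_pos: [539.1, 109.0, 45.5]
tool_rot: [0.001, 0.87, 0.492, -0.0]
force: [-0.1, -4.1, 0.5]
opening: 44.4
```

Call:
carry_out(increments=[0,0,-0.0001,0,0,-8,1,0,0,-0.0002,0,0,-16,1,0,0,-0.0003,0,0,-24,1,0,0,-0.0004,0,0,-32,1,0,0,-0.0006,0,0,-40,1,0,0,-0.0007,0,0,-48,1,0,0,-0.0008,0,0,-56,1,0,0,-0.0009,0,0,-64,1,0,0,-0.001,0,0,-72,1,0,0,-0.0011,0,0,-80,1,0,0,-0.0012,0,0,-88,1,0,0,-0.0013,0,0,-96,1])

```text
clock: 12.3
ee_pos: [539.0, 109.5, 44.2]
tool_rot: [0.0, 0.948, -0.318, -0.0]
force: [-0.9, -1.5, -0.7]
opening: 44.8
```

```bash
python3 -c "
from h import *; s=bot.observe(); print(s['qpos'],s['force'],s['ft_torque'],s['opening'])"
```

```text
[ 6.14121198e-02  5.46446792e-01  1.64471171e+00 -5.24745601e-04
  9.51079628e-01  2.27873379e+00] [-0.92937577 -1.5381855  -0.72352031] [-0.18496246  0.22980707  0.03783223] 44.80494218007804
```

Call:
carry_out(increments=[0,0,-0.0001,0,0,-8,1,0,0,-0.0002,0,0,-16,1,0,0,-0.0003,0,0,-24,1,0,0,-0.0004,0,0,-32,1,0,0,-0.0004,0,0,-32,1,0,0,-0.0004,0,0,-32,-0.4,0,0,-0.0004,0,0,-32,-0.4,0,0,-0.0004,0,0,-32,-0.4,0,0,-0.0004,0,0,-32,-0.4,0,0,-0.0004,0,0,-32,-0.4])

```text
clock: 13.3
ee_pos: [539.2, 109.8, 43.8]
tool_rot: [0.0, 0.826, -0.564, -0.0]
force: [0.0, -0.1, 0.6]
opening: 64.1
```

```bash
python3 -c "
from h import *; s=bot.observe(); print(s['qpos'],s['force'],s['ft_torque'],s['opening'])"
```

```text
[ 6.16027290e-02  5.47022985e-01  1.64484747e+00 -3.11231779e-05
  9.49870311e-01  2.83097728e+00] [ 0.01584923 -0.14709558  0.56284659] [ 0.00084712  0.12950856 -0.04607601] 64.11830073224422
```

Call:
carry_out(increments=[0,0,0,0,0,8.5,-0.4,0,0,0,0,0,17,-0.4,0,0,0,0,0,25.5,-0.4,0,0,0,0,0,34,-0.4,0,0,0,0,0,42.5,-0.4,0,0,0,0,0,51,-0.4,0,0,0,0,0,59.5,-0.4,0,0,0,0,0,68,-0.4,0,0,0,0,0,76.5,-0.4,0,0,0,0,0,85,-0.4,0,0,0,0,0,93.5,-0.4,0,0,0,0,0,102,-0.4])

```text
clock: 14.5
ee_pos: [539.2, 109.8, 43.9]
tool_rot: [0.0, 0.957, 0.29, 0.0]
force: [-0.4, 0.2, -0.8]
opening: 64.7
```

Call:
carry_out(increments=[0,0,0,0,0,8.5,-0.4,0,0,0,0,0,17,-0.4,0,0,0,0,0,25.5,-0.4,0,0,0,0,0,34,-0.4,0,0,0,0,0,42.5,-0.4,0,0,0,0,0,51,-0.4,0,0,0,0,0,59.5,-0.4,0,0,0,0,0,68,-0.4,0,0,0,0,0,76.5,-0.4,0,0,0,0,0,85,-0.4,0,0,0,0,0,93.5,-0.4,0,0,0,0,0,102,-0.4])

```text
clock: 15.7
ee_pos: [539.2, 109.8, 43.8]
tool_rot: [0.0, 0.377, 0.926, 0.0]
force: [-0.1, 0.8, 0.3]
opening: 63.9
```

Call:
carry_out(increments=[0,0,0,0,0,0,1,0,0,0,0,0,0,1,0,0,0,0,0,0,1,0,0,0,0,0,0,1,0,0,0,0,0,0,1])

```text
clock: 16.2
ee_pos: [539.0, 109.6, 43.9]
tool_rot: [-0.0, 0.381, 0.925, -0.0]
force: [-1.3, -0.9, 1.5]
opening: 44.5
```

Call:
carry_out(increments=[0,0,-0.0001,0,0,-8,1,0,0,-0.0002,0,0,-16,1,0,0,-0.0003,0,0,-24,1,0,0,-0.0004,0,0,-32,1,0,0,-0.0006,0,0,-40,1,0,0,-0.0007,0,0,-48,1])

```text
clock: 16.8
ee_pos: [539.4, 109.8, 43.2]
tool_rot: [0.0, 0.726, 0.688, 0.0]
force: [-0.4, -0.5, 0.7]
opening: 44.6
```

```bash
python3 -c "
from h import *; s=bot.observe(); print(s['qpos'],s['force'],s['ft_torque'],s['opening'])"
```

```text
[ 6.15892158e-02  5.47885398e-01  1.64552180e+00 -1.24693668e-04
  9.47725468e-01  1.15168624e-01] [-0.38236552 -0.46598061  0.67593625] [-0.21000368  0.04308418  0.0774425 ] 44.62585677924969
```

Call:
carry_out(increments=[0,0,-0.0001,0,0,-8,1,0,0,-0.0002,0,0,-16,1,0,0,-0.0003,0,0,-24,1,0,0,-0.0004,0,0,-32,1,0,0,-0.0006,0,0,-40,1])

```text
clock: 17.3
ee_pos: [539.9, 109.8, 42.9]
tool_rot: [0.001, 0.917, 0.399, 0.001]
force: [1.3, 0.7, 1.6]
opening: 44.4
```

```bash
python3 -c "
from h import *; s=bot.observe(); print(s['qpos'],s['force'],s['ft_torque'],s['opening'])"
```

```text
[ 6.18937299e-02  5.48410018e-01  1.64534059e+00 -6.88678533e-04
  9.46087871e-01  8.12371611e-01] [1.28174219 0.66432184 1.60614412] [-0.08221581 -0.06988086  0.62115764] 44.411144407792406
```

Call:
carry_out(increments=[0,0,-0.0001,0,0,-8,1,0,0,-0.0002,0,0,-16,1,0,0,-0.0003,0,0,-24,1,0,0,-0.0004,0,0,-32,1])

```text
clock: 17.7
ee_pos: [540.5, 109.6, 42.8]
tool_rot: [0.001, 0.991, 0.131, 0.001]
force: [3.4, -1.1, 1.7]
opening: 44.7
```

```bash
python3 -c "
from h import *; s=bot.observe(); print(s['qpos'],s['force'],s['ft_torque'],s['opening'])"
```

```text
[ 6.16623053e-02  5.48844306e-01  1.64513378e+00 -1.19047644e-03
  9.44643571e-01  1.37087664e+00] [ 3.44696081 -1.10032942  1.6593696 ] [-0.320407   -0.50815877  0.75795317] 44.672350047574604
```

Torque jumped from about 0.05 to 0.6–0.76 N m after roughly 400° in total, so the firm stop is reached and the pads now slip. Letting go, rising and checking.

Call:
carry_out(increments=[0,0,0,0,0,0,-1,0,0,0,0,0,0,-1,0,0,0,0,0,0,-1,0,0,0,0,0,0,-1,0,0,0,0,0,0,-1,0,0,0,0,0,0,-1,0,0,0.04,0,0,0,-1,0,0,0.08,0,0,0,-1,0,0,0.12,0,0,0,-1,0,0,0.15,0,0,0,-1])

```text
clock: 18.7
ee_pos: [539.7, 109.8, 194.9]
tool_rot: [0.0, 0.991, 0.133, 0.001]
force: [1.3, 0.2, -0.8]
opening: 91.8
```

Call:
carry_out(increments=[-0.04,0.04,0,0,0,0,-1,-0.08,0.08,0,0,0,0,-1,-0.1,0.11,0,0,0,0,-1,-0.1,0.14,0,0,0,0,-1,-0.1,0.17,0,0,0,0,-1,-0.1,0.2,0,0,0,0,-1,-0.1,0.2,0,0,0,0,-1,-0.1,0.2,0,0,0,0,-1])

```text
clock: 19.5
ee_pos: [438.8, 309.9, 191.8]
tool_rot: [0.0, 0.991, 0.134, -0.0]
force: [-0.4, -0.4, -0.8]
opening: 91.9
```

```bash
python3 - <<'E'
from h import *
ims={n:bot.read_camera(n) for n in("top","scene")}
old={n:cv2.imread(f"pics/{n}0.png")[:,:,::-1].copy() for n in ims}
rows=[]
for S in(old,ims):
    for c in HUE:
        try: print(c,*locate(S,c,[538.,100,90]))
        except Exception as e: print(c,e)
    rows.append(np.hstack([cv2.resize(S[n][v:v+65,u:u+100],None,fx=4,fy=4,interpolation=2) for n,u,v in(("top",245,195),("scene",275,165))]))
cv2.imwrite("pics/end.png",np.vstack(rows)[:,:,::-1])
s=bot.observe(); print(s["clock"],s["force"],s["dq"])
E
```

```text
orange [539.26275702 109.65703416  87.71573669] 0.7809784519181431
blue [533.870857    -0.64589742  88.68614695] 0.7308452884591659
orange [538.92713379 109.6587272   82.10720857] 0.6786625324478368
blue [533.73305031  -0.5445864   88.82715613] 0.6975646699127869
19.6 [ 0.68528727 -0.78052052 -0.64657799] [-0.01006466 -0.00483697  0.00066321  0.00318268  0.0002225   0.00260992]
```

View pics/end.png

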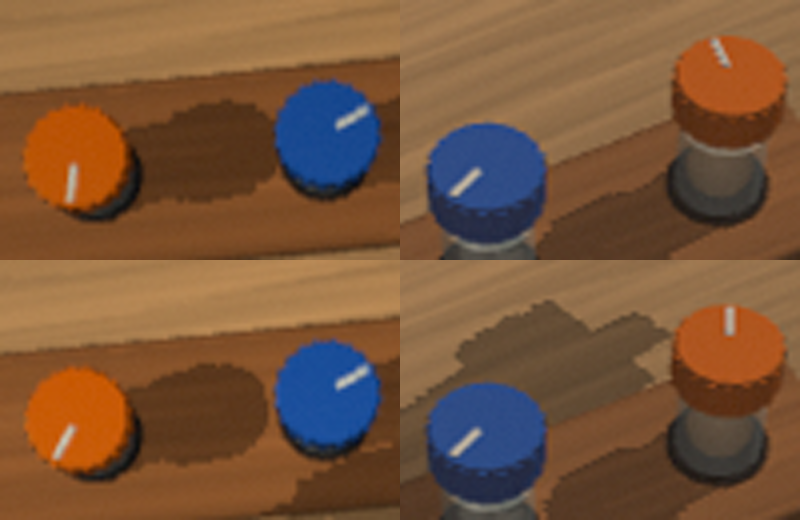

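The last picture shows the orange lid sunk 5.6 mm, with its mark one turn plus about 27° further clockwise (top view (75,165) to (62,440)). The blue mark has not moved.

```bash
python3 -c "
from cell import bot; print(bot.job_done())"
```

```text
the job is handed in; nothing more can be done
None
```

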